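# Snap the lid home on a sample jar with the seating tool

## Robot

A 6-joint arm with a two-finger parallel gripper is mounted at the origin on the work surface. World frame = base frame: x ahead of the robot, y to its left, z up, the work surface at z = 0. Lengths are in mm, angles in rad, forces in N, time in s.
With the tool pointing down it reaches from about 350 to 975 mm from the base axis. Payload 7.1 kg.
Tool frame: the origin (TCP) lies between the finger pads; the fingertips stand 17 mm ahead of it and the grasp point (between the pads) lies 2 mm behind it (tip_reach is the y of the fingertips in the tool frame, in mm); y points along the fingers, x is the direction in which the jaws open and shut, and the axes are right-handed (so a half turn about y gives the same grasp; the last joint's range is limited). The gripper opens to 88 mm and grips with 3 to 60 N. Pads are 20 mm wide; open, the fingers measure 115 mm over their backs; the gripper's body (75 mm by 178 mm) begins 61 mm behind the grasp point.
Start: joints at [1.26, 0.423, 1.63, -0, 1.089, -0.019], TCP at [179.766, 598.573, 239.675] pointing down, gripper open.
Joint ranges: [-3, 3], [-0.9, 2.11], [0.09, 2.58], [-1.31, 4.45], [0.11, 2.69], [-2.54, 2.54]. Speed limits (rad/s): [2.39, 2.39, 3.01, 3.14, 3.14, 3.14].

## Interface

Orientations are given as a rotation vector (axis times angle).
In Python, from workcell import get_obs, get_image, camera_model, close_job, silhouettes, tip_of, tip_reach gives the robot as it stands. The module is installed in compiled form; this text tells all that it offers.
- The arm moves only by the tool arm_command, never from a script. Its argument "targets" is a list of rows, each a list of 4 numbers: the shift along the tool's x, y, z in mm, then the turn about the tool's y in rad. A call has 1 to 20 rows; each row shifts and turns the commanded pose from where the row before left it, along the tool's axes as they then stand; what a row does not reach is not made up. A row lasts 1/12 s, in which the tool goes at most 41.7 mm and 7.16 degrees, less where a joint would pass 70% of its speed; a pose out of reach is approached as far as the arm can. A call is refused whole if a number of a shift passes 41.7 or a number of a turn 0.125, either way. A call with a gripper value outside its range is refused whole. "gripper" is the opening in per cent of the stroke, from 0 (shut) to 100 (fully open), set as the call begins (left out, the last holds). The fingers move at their own pace and stop on an object; the grip force is fixed at half the most. Time passes only in rows, so rows that do not move let the fingers close. It gives the time, the measured TCP pose, the force and the opening at its end, in the units of the state.
- get_obs(): the state, without advancing time (a new reading comes with each control period).
- get_image(name): name is "side" or "top" or "wrist"; returns the picture (480x640x3 uint8, blue, green, red); there is no depth.
- camera_model(name): a dict with "mtx" (3x3 intrinsics, pixels), "position" and "orientation" of the camera in the world. Camera axes: x right, y up, looking along -z (the intrinsics and any distortion apply to the point x, -y, -z); pixel columns grow to the right and rows downward; lengths in mm; the calibration is good to about 2 mm. A picture is of the moment at which its call begins: read the wrist's pose just before it. camera_model takes no time and is no camera call; for the wrist camera it gives the pose at the moment of the call.
- close_job(): hands the job in, once; it reports no verdict.
Trained networks look in the newest picture that a camera, given by its name, has taken for a name from the list of things; names that differ only in an ending like _2 or _b are one class to them, and where a whole thing is asked for, a point or a joint stands for the part that bears it (a point fixed in the world has none). Each returns a list of dicts, best first, with "conf" (0 to 1); they miss things now and then, are a little off and sometimes report something else, mostly with a low value. They report only what shows in the picture. A call takes as long as a camera call. They do not tell look-alikes from the thing itself.
- silhouettes(camera, thing): "pixels" (480x640 bool, what is visible of it) and "at" ([column, row] in pixels, amid what is visible of it).
- tip_of(camera, thing): "at" ([column, row] in pixels: a listed point, or the origin of a listed thing).
The state is a dict: "t": time; "qpos": joint angles; "qvel": joint speeds; "joint_torque": joint torques, N m; "ee_pos": TCP position; "orientation": TCP orientation; "ft_force": force on the tool from outside, world axes, zero at the start; "moment": the same for the moment, N m; "width": finger opening in mm.
Only numpy, scipy, OpenCV 4.12 (cv2) and the standard library are available. Lean on these libraries where they do the work, as an engineer would, in place of code of your own. Each camera call takes 0.05 s, during which the arm holds its last target. There are 200 camera calls.

## Task

Take the seating tool out of its stand and press its foot squarely down on the lid that stands loosely in the clamped jar, until the lid clicks in and sits fully home and flat on the rim. Press gently (more than about 22 N cracks the lid), touch the lid and the jar only with the tool, then hang the tool back upright in its stand, let go, and leave the other bottles and jars where they are.

Things in the scene. Friction and masses are not known exactly. Their poses are not given: they have to be found in the camera images.
- seater_grip (a point): Centre of the square grey handle of the seating tool (loose, about 0.25 kg, upright). Handle 28 x 28 mm across, faces along this frame's x and y, reaching 32 mm above and 32 mm below this point; z up. Just below the handle is a steel collar disc 54 mm across, 6 mm thick.
- seater_collar (a point): Centre of the underside of the tool's collar, on the tool's axis, 38 mm below seater_grip; z up along the tool. When the tool hangs in its stand this point lies at stand_hole.
- seater: The whole seating tool; same frame as seater_collar. Below the collar: a sleeve 18 mm across, then a stem ending in a flat round steel press foot 36 mm across, 10 mm thick. The stem's length is adjustable and not measured: the foot's flat underside lies 50 to 70 mm below the collar's underside, different every time; it is clamped and does not shift under pressing forces.
- stand_hole (a point): Centre of the round hole in the steel stand, at the height of the stand's top face. The hole is 43 mm across; the stand's top plate is 100 x 100 mm, 10 mm thick, fixed, its top face 90 mm above the table. The tool hangs in it upright, collar on the top face, foot below the plate (free space below the top face: 82 mm). z up.
- lid_top (a point): Centre of the flat top of the black snap-in lid (loose, 35 g); z up. Flange 56 mm across, 6 mm thick, on a plug 17 mm long with a snap bead 42 mm across. At the start the plug stands loosely in the jar's mouth on four springy lugs, its top about 14 mm above the rim; fully home the flange lies flat on the rim, its top 6 mm above the rim.
- jar_mouth (a point): Centre of the mouth of the open white jar, at rim height; 45 mm inside, 68 mm outside. The jar is clamped, rim 75 mm above the table, on a fixed aluminium jig 120 x 120 x 20 mm, on a stiff cushion that yields about 1 mm for each 12 N. z up.
- dropper_mid (a point): Bystander: amber dropper bottle 34 mm across, 94 mm tall, loose; this point is on its axis 30 mm above the table.
- creamjar_mid (a point): Bystander: closed cream jar 60 mm across, 45 mm tall, loose; this point is half-way up.
- lotion_mid (a point): Bystander: green lotion bottle 40 mm across, 120 mm tall, loose; this point is half-way up.
- lid: The lid itself; origin at the centre of the plug's underside, 23 mm below lid_top. Pushed down, it resists more and more over the first 6 mm or so, up to roughly 8 to 12 N, gives way as the bead snaps past the lugs, jumps the last 2 mm or so home by itself, and then stops firmly, flange on the rim, about 8 mm below its start.
- jig: The jig with the jar clamped on it; its origin is on the table, 75 mm below jar_mouth.
Mind the look-alikes: they are no part of the job. Leave any purple look-alike of the jig alone.

How it is judged (in metres and radians):
On the way, in this order (a step that is already met when the one before it is completed fails the run):
1. the tool is lifted clear out of its stand (z of seater_collar in the frame of stand_hole above 0.05 m), for 0.1 s.
2. the tool presses on the lid (contact force between seater and lid above 3 N), for 0.03 s.
3. the lid is fully home on the jar (z of lid_top in the frame of jar_mouth between 0.003 and 0.008 m and horizontal distance between lid_top and jar_mouth below 0.004 m and angle between lid_top's own z axis and vertical below 0.05 rad), for 0.1 s.
At the end, for the whole second after the job is handed in: The lid is snapped in: its top 3 to 8 mm above the jar's rim (6 nominal), within 4 mm of the mouth's axis and level within 0.05 rad; the tool hangs at rest in its stand, collar on the stand's top face within 3 mm, within 8 mm of the hole's axis, upright within 0.06 rad (all of step 3 and horizontal distance between seater_collar and stand_hole below 0.008 m and z of seater_collar in the frame of stand_hole between -0.003 and 0.003 m and angle between seater_collar's own z axis and vertical below 0.06 rad and linear speed of seater below 0.02 m/s); the robot touches nothing.
It fails at once if the tool presses on the lid with more than 25 N (contact force between seater and lid above 25 N).
It fails at once if the fingers or the arm touch the lid or the jar (contact force between any of the fingers, the arm and lid above 0.5 N or contact force between any of the fingers, the arm and jig above 0.5 N).
It fails at once if a bystander is moved by more than 20 mm or tipped (distance of any of dropper_mid, creamjar_mid, lotion_mid from where it was at the start of the episode above 0.02 m or angle between any of dropper_mid, creamjar_mid, lotion_mid's own z axis and vertical above 0.3 rad).
It also fails if it takes over 59 s, if anything falls off the work surface, if the arm or the gripper's body presses on something with over 40 N, if the wrist force passes 120 N, or if a joint passes its speed limit or range.

## Working session

There is one attempt and no reset: what is moved stays moved. The work goes in short steps, Python scripts to look and compute and a tool call to move; the robot and the scene stay as the last step left them, time stands still between calls to the robot, and variables do not carry over. Pictures are saved under pics/ and viewed, about 8 in all and at most 12, crops included, and the job is handed in when it is done.

Besides the shell and the picture viewer there is one more tool, called by a JSON object that holds its "op" and its "data". arm_command: Moves the arm, as the interface text tells. Its arguments: {"type":"object","properties":{"targets":{"type":"array","items":{"type":"array","items":{"type":"number"}}},"gripper":{"type":"number"}},"required":["targets"]}

```bash
mkdir -p pics; cat > h.py <<'E'
import numpy as np, cv2
from scipy.spatial.transform import Rotation as R
from workcell import *
def rot(o):
    o=np.array(o,float)
    if o.shape==(3,3): return o
    return (R.from_quat(o) if o.size==4 else R.from_rotvec(o)).as_matrix()
def ray(cm,px):
    K=np.array(cm["mtx"]); d=cm.get("distortion"); 
    p=cv2.undistortPoints(np.array([[px]],float),K,None if d is None else np.array(d))[0,0]
    v=rot(cm["orientation"])@np.array([p[0],-p[1],-1.]); return np.array(cm["position"],float),v/np.linalg.norm(v)
def onz(cm,px,z):
    o,v=ray(cm,px); return o+v*(z-o[2])/v[2]
def tri(rs):
    A=sum(np.eye(3)-np.outer(v,v) for o,v in rs); b=sum((np.eye(3)-np.outer(v,v))@o for o,v in rs)
    return np.linalg.solve(A,b)
E
python3 - <<'E'
from h import *
np.set_printoptions(precision=1,suppress=True)
print(get_obs())
for c in ["side","top","wrist"]:
    print(c,camera_model(c)); cv2.imwrite(f"pics/{c}0.png",get_image(c))
Z=dict(seater_grip=128,seater_collar=90,stand_hole=90,lid_top=89,jar_mouth=75,dropper_mid=30,creamjar_mid=22,lotion_mid=60)
for c in ["side","top"]:
    cm=camera_model(c)
    for t,z in Z.items():
        print(c,t,[(round(d["conf"],2),np.round(d["at"]),onz(cm,d["at"],z)) for d in tip_of(c,t)[:3]])
a=cv2.imread("pics/side0.png");b=cv2.imread("pics/top0.png")
E
```

```text
{'t': 0.0, 'qpos': array([ 1.3,  0.4,  1.6, -0. ,  1.1, -0. ]), 'qvel': array([ 0.,  0.,  0., -0., -0.,  0.]), 'joint_torque': array([  0. , -54.5, -27.4,   0.1,   0. ,  -0. ]), 'ee_pos': array([179.6, 598.1, 238.9]), 'orientation': array([-1.3, -1. ,  1. ]), 'ft_force': array([-0.2,  0.3, -0.4]), 'moment': array([-0., -0.,  0.]), 'width': 87.58008425241245}
side {'mtx': array([[505.9,   0. , 324.7],
       [  0. , 505.9, 239.5],
       [  0. ,   0. ,   1. ]]), 'position': array([ 319.8, -504.6,  791. ]), 'orientation': array([ 0.8, -0.2, -0.4])}
top {'mtx': array([[501.8,   0. , 323.2],
       [  0. , 501.8, 237.3],
       [  0. ,   0. ,   1. ]]), 'position': array([436.7,  82.9, 972.8]), 'orientation': array([ 0.2, -0.2, -1.5])}
wrist {'mtx': array([[399. ,   0. , 316.7],
       [  0. , 399. , 237.2],
       [  0. ,   0. ,   1. ]]), 'position': array([115.2, 617.2, 384.2]), 'orientation': array([-0.2, -0.2,  1.3])}
side seater_grip [(0.8, array([375., 388.]), array([ 525.5, -216.3,  128. ]))]
side seater_collar [(0.64, array([375., 405.]), array([ 524.5, -223. ,   90. ]))]
side sta
[... 655 characters left out ...]
r_collar [(0.62, array([498., 288.]), array([ 529.5, -220. ,   90. ]))]
top stand_hole [(0.93, array([500., 288.]), array([ 529.2, -222.8,   90. ]))]
top lid_top [(0.84, array([268., 255.]), array([580.1, 186.9,  89. ])), (0.63, array([271., 257.]), array([577.1, 181.3,  89. ]))]
top jar_mouth [(0.83, array([245., 361.]), array([394.8, 220.8,  75. ])), (0.79, array([381., 260.]), array([576.1, -15.9,  75. ])), (0.59, array([232., 156.]), array([769.5, 264.1,  75. ]))]
top dropper_mid [(0.78, array([308., 164.]), array([772.7, 121.8,  30. ]))]
top creamjar_mid [(0.84, array([407., 160.]), array([787.9, -73.8,  22. ]))]
top lotion_mid [(0.91, array([147., 273.]), array([547.3, 410.9,  60. ]))]
```

View pics/top0.png

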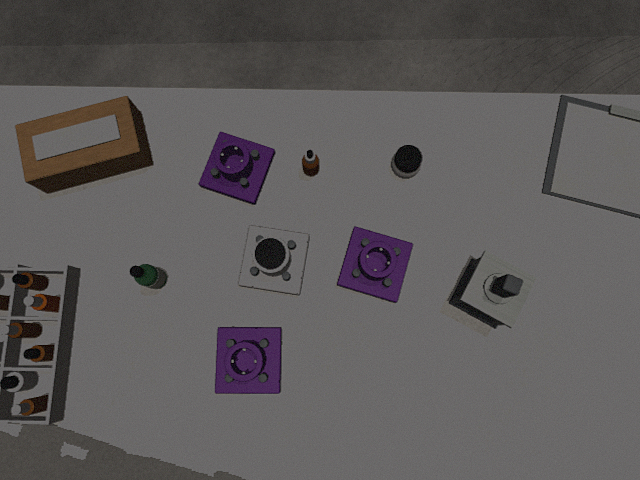

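View pics/side0.png

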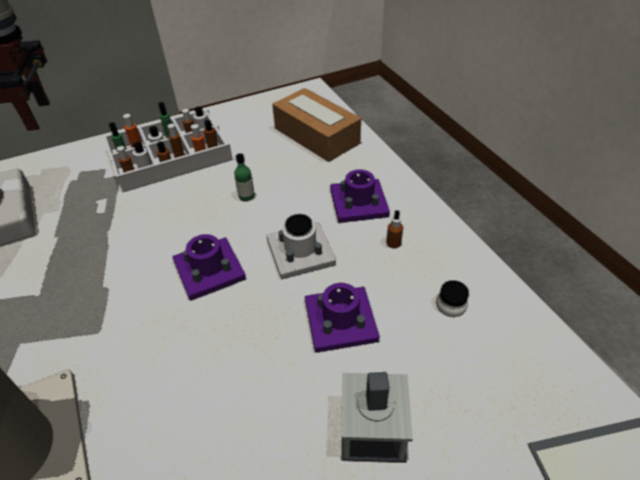

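The top view shows the white jig with the black lid at about (271,256) and the stand with the tool at about (503,288). The side view shows the same two at (298,225) and (376,400). The purple jigs are look-alikes. I'll get the tool axes next, then move.

```bash
cat >> h.py <<'E'
np.set_printoptions(precision=2,suppress=True)
def axes():
    o=get_obs(); return np.array(o["ee_pos"]),rot(o["orientation"]),o
def shift(w):
    p,M,o=axes(); return M.T@(np.array(w,float)-p)
E
python3 - <<'E'
from h import *
p,M,o=axes(); print(M, o["t"]); cm=camera_model("wrist"); print(rot(cm["orientation"])); print(M.T@(np.array(cm["position"])-p))
print(tip_reach)
print(shift([520,200,320]))
E
```

```text
[[ 0.29 -0.   -0.96]
 [ 0.96 -0.    0.29]
 [-0.   -1.    0.  ]] 0.95
[[ 0.29 -0.93 -0.23]
 [ 0.96  0.28  0.07]
 [ 0.   -0.24  0.97]]
[  -0.48 -145.21   67.2 ]
17.0
[-283.86  -80.33 -440.52]
```

{"op": "arm_command", "data": {"targets": [[-14.2,-4,-22,0],[-14.2,-4,-22,0],[-14.2,-4,-22,0],[-14.2,-4,-22,0],[-14.2,-4,-22,0],[-14.2,-4,-22,0],[-14.2,-4,-22,0],[-14.2,-4,-22,0],[-14.2,-4,-22,0],[-14.2,-4,-22,0],[-14.2,-4,-22,0],[-14.2,-4,-22,0],[-14.2,-4,-22,0],[-14.2,-4,-22,0],[-14.2,-4,-22,0],[-14.2,-4,-22,0],[-14.2,-4,-22,0],[-14.2,-4,-22,0],[-14.2,-4,-22,0],[-14.2,-4,-22,0]]}}

```text
t: 2.62
ee_pos: [520.2, 198.9, 320.0]
orientation: [-1.333, -0.992, 0.991]
ft_force: [-0.6, 0.2, -0.7]
width: 87.6
```

```bash
python3 - <<'E'
from h import *
p,M,o=axes(); print(p,o["qpos"],o["ft_force"])
cm=camera_model("wrist"); cv2.imwrite("pics/w1.png",get_image("wrist"))
for t,z in dict(lid_top=89,jar_mouth=75,lid=66,jig=0).items():
    print(t,[(round(d["conf"],2),np.round(d["at"]),onz(cm,d["at"],z)) for d in tip_of("wrist",t)[:3]])
for t,z in dict(lid=89,).items():
    for d in silhouettes("wrist",t)[:2]:
        m=d["pixels"].astype(np.uint8); c=max(cv2.findContours(m,0,1)[0],key=cv2.contourArea); e=cv2.fitEllipse(c)
        print(d["conf"],e,onz(cm,e[0],z))
print(shift([510,-210,340]))
E
```

```text
[520.17 198.9  320.03] [ 0.34  0.24  1.7   0.    1.2  -0.94] [-0.55  0.24 -0.69]
lid_top [(0.9, array([321., 274.]), array([583.95, 184.38,  89.  ]))]
jar_mouth [(0.93, array([304.,  66.]), array([392.27, 224.81,  75.  ])), (0.91, array([433., 397.]), array([764.83, 261.56,  75.  ])), (0.85, array([141., 314.]), array([576.86, -12.52,  75.  ]))]
lid [(0.87, array([319., 262.]), array([578.42, 183.58,  66.  ]))]
jig [(0.87, array([317., 249.]), array([582.59, 180.73,   0.  ])), (0.69, array([168., 291.]), array([581.01, -12.75,   0.  ])), (0.64, array([305.,  80.]), array([393.69, 223.  ,   0.  ]))]
0.63 ((320.08343505859375, 271.6652526855469), (53.73792266845703, 54.712188720703125), 66.72572326660156) [581.15 183.95  89.  ]
[-395.68  -20.58 -109.5 ]
```

View pics/w1.png

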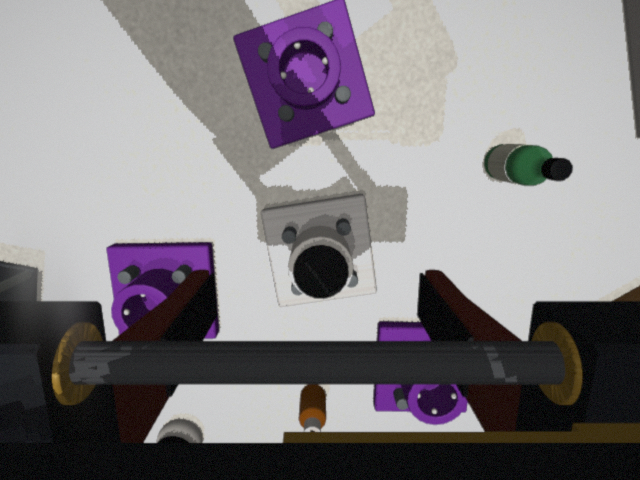

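The wrist view puts the lid top at (320,271), which works out to about (581,184). That agrees with the fixed cameras. Next is the stand.

{"op": "arm_command", "data": {"targets": [[-24.8,0,-4.2,0],[-24.8,0,-4.2,0],[-24.8,0,-4.2,0],[-24.8,0,-4.2,0],[-24.8,0,-4.2,0],[-24.8,0,-4.2,0],[-24.8,0,-4.2,0],[-24.8,0,-4.2,0],[-24.8,0,-4.2,0],[-24.8,0,-4.2,0],[-24.8,0,-4.2,0],[-24.8,0,-4.2,0],[-24.8,0,-4.2,0],[-24.8,0,-4.2,0],[-24.8,0,-4.2,0],[-24.8,0,-4.2,0],[0,0,0,0]]}}

```text
t: 4.33
ee_pos: [469.4, -201.3, 319.6]
orientation: [-1.334, -0.99, 0.992]
ft_force: [0.2, 0.7, -0.2]
width: 88.0
```

```bash
python3 - <<'E'
from h import *
p,M,o=axes(); print(p,o["qpos"],o["ft_force"])
cm=camera_model("wrist"); im=get_image("wrist"); cv2.imwrite("pics/w2.png",im)
for t,z in dict(seater_grip=128,seater_collar=90,stand_hole=90).items():
    print(t,[(round(d["conf"],2),np.round(d["at"]),onz(cm,d["at"],z)) for d in tip_of("wrist",t)[:3]])
s=silhouettes("wrist","seater")[0]; print(s["conf"],s["at"])
x,y=map(int,s["at"]); x=min(max(x,90),550);y=min(max(y,90),390)
print("crop",x-90,y-90); cv2.imwrite("pics/w2c.png",cv2.resize(im[y-90:y+90,x-90:x+90],(600,600),interpolation=cv2.INTER_CUBIC))
E
```

```text
[ 469.43 -201.35  319.63] [-0.43  0.16  1.8  -0.    1.18 -1.71] [ 0.23  0.75 -0.24]
seater_grip [(0.87, array([312., 284.]), array([ 526.52, -223.44,  128.  ]))]
seater_collar [(0.77, array([316., 270.]), array([ 526.91, -219.48,   90.  ]))]
stand_hole []
0.75 [313.2, 274.7]
crop 223 184
```

View pics/w2c.png

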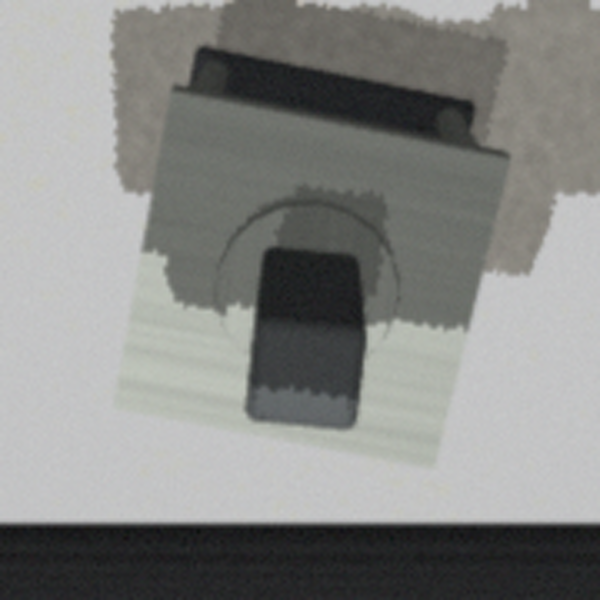

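The crop shows the handle's top face with corners at about (259,324), (366,326), (355,430) and (246,418). The plate corners are at (175,86), (510,155), (437,467) and (115,407). I'll project these at z=160 and z=90.

```bash
python3 - <<'E'
from h import *
p,M,o=axes(); cm=camera_model("wrist")
def f(c,z):
    P=np.array([onz(cm,np.array(q)*.3+[223,184],z) for q in c]); print(P[:,:2].tolist(),P.mean(0)); 
    e=np.roll(P,-1,0)-P; print("len",np.linalg.norm(e,axis=1),"yaw",(np.degrees(np.arctan2(e[:,1],e[:,0]))+45)%90-45); return P.mean(0)
h=f([(259,324),(366,326),(355,430),(246,418)],160)
s=f([(175,86),(510,155),(437,467),(115,407)],90)
print("collar ring",onz(cm,np.array([308,292])*.3+[223,184],96))
yt=(np.degrees(np.arctan2(M[1,0],M[0,0]))+45)%90-45; print("tool x yaw",yt,M[:,0])
E
```

```text
[[510.14906234443004, -223.73457929436046], [518.0942608550671, -198.9627349880792], [543.6206318763273, -209.15167204992068], [532.7995961864009, -234.106233705148]] [ 526.17 -216.49  160.  ]
len [26.01 27.48 27.2  24.91] yaw [-17.78 -21.76 -23.44 -24.6 ]
[[458.50085583731783, -235.6394274252974], [505.4994202982435, -149.03490734218425], [594.4486860213184, -195.29541503011936], [547.2474334484893, -283.7391726939444]] [ 526.42 -215.93   90.  ]
len [ 98.54 100.26 100.25 100.94] yaw [-28.49 -27.48 -28.09 -28.46]
collar ring [ 526.8  -216.42   96.  ]
tool x yaw -16.63454837867876 [0.29 0.96 0.  ]
```

{"op": "arm_command", "data": {"targets": [[0,0,0,0.093],[0,0,0,0],[0,0,0,0]]}}

```text
t: 4.83
ee_pos: [469.8, -198.4, 319.7]
orientation: [-1.366, -0.924, 0.924]
ft_force: [-0.1, -0.8, -0.1]
width: 88.1
```

```bash
python3 - <<'E'
from h import *
p,M,o=axes(); print(p,M,np.degrees(np.arctan2(M[1,0],M[0,0]))-90)
print(shift([526.3,-216.5,124]))
E
```

```text
[ 469.85 -198.4   319.73] [[ 0.37  0.   -0.93]
 [ 0.93  0.    0.37]
 [ 0.   -1.   -0.  ]] -21.83749945723784
[  4.18 195.73 -59.13]
```

{"op": "arm_command", "data": {"targets": [[1.4,10,-19.7,0],[1.4,10,-19.7,0],[1.4,10,-19.7,0],[0,20,0,0],[0,20,0,0],[0,20,0,0],[0,0,0,0],[0,0,0,0],[0,0,0,0]]}}

```text
t: 5.58
ee_pos: [526.6, -217.6, 230.7]
orientation: [-1.367, -0.923, 0.922]
ft_force: [0.0, 0.1, -0.1]
width: 88.0
```

```bash
python3 - <<'E'
from h import *
p,M,o=axes(); print(p,o["ft_force"],shift([526.3,-216.5,124]))
cv2.imwrite("pics/w3.png",np.hstack([get_image("wrist")[:,::1]]))
E
```

```text
[ 526.64 -217.58  230.71] [ 0.04  0.09 -0.05] [  0.88 106.71   0.84]
```

View pics/w3.png

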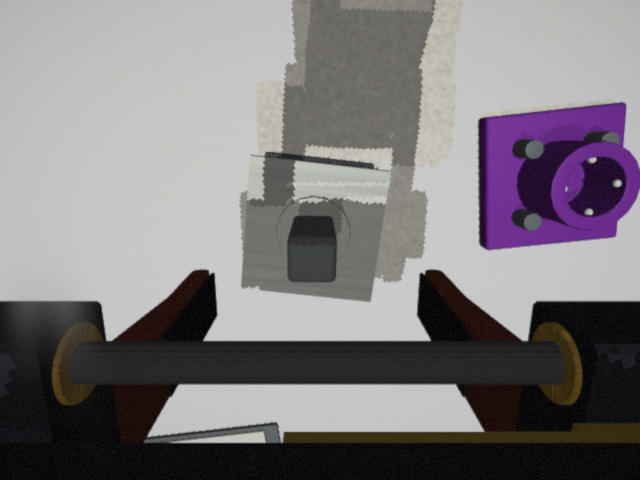

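The handle's top face is square to the image at columns 289–336, rows 248–283. It looks slightly left of the jaw centre, so I'll compute the offset.

```bash
python3 - <<'E'
from h import *
p,M,o=axes(); cm=camera_model("wrist")
c=np.array([[289,248],[336,248],[336,283],[289,283]])
P=np.array([onz(cm,q,160.) for q in c]);print((P-p)@M, (P-p).mean(0)@M, P.mean(0))
Q=np.array([onz(cm,q,90.) for q in [(250,155),(390,170),(371,301),(242,288)]]);print(Q.mean(0),(Q-p).mean(0)@M)
E
```

```text
[[-15.99  71.09   6.56]
 [ 10.47  71.08   6.55]
 [ 10.72  71.13 -14.38]
 [-16.34  71.13 -14.38]] [-2.79 71.11 -3.91] [ 529.58 -221.88  160.  ]
[ 526.31 -220.65   90.  ] [ -2.86 141.1   -0.27]
```

{"op": "arm_command", "data": {"targets": [[-2.8,6,-0.5,0],[0,20,0,0],[0,20,0,0],[0,20,0,0],[0,20,0,0],[0,12,0,0],[0,9,0,0],[0,0,0,0],[0,0,0,0]]}}

```text
t: 6.38
ee_pos: [525.7, -220.6, 123.0]
orientation: [-1.367, -0.921, 0.921]
ft_force: [-0.2, 0.7, 0.7]
width: 87.5
```

{"op": "arm_command", "data": {"targets": [[0,0,0,0],[0,0,0,0],[0,0,0,0],[0,0,0,0],[0,0,0,0],[0,0,0,0],[0,0,0,0],[0,0,0,0],[0,0,0,0],[0,0,0,0]], "gripper": 0}}

```text
t: 7.22
ee_pos: [525.4, -220.4, 122.6]
orientation: [-1.367, -0.921, 0.921]
ft_force: [0.1, 0.5, 0.6]
width: 27.8
```

{"op": "arm_command", "data": {"targets": [[0,-5,0,0],[0,-10,0,0],[0,-15,0,0],[0,-20,0,0],[0,-20,0,0],[0,-20,0,0],[0,-20,0,0],[0,-20,0,0],[0,-15,0,0],[0,0,0,0],[0,0,0,0],[0,0,0,0]]}}

```text
t: 8.22
ee_pos: [524.8, -220.2, 267.0]
orientation: [-1.366, -0.921, 0.922]
ft_force: [-1.2, 0.2, -2.8]
width: 28.0
```

```bash
python3 - <<'E'
from h import *
p,M,o=axes(); print(p,M[:,0],o["ft_force"],o["width"],o["qpos"])
im=get_image("side"); cm=camera_model("side")
P=p-[0,0,35]; v=rot(cm["orientation"]).T@(P-np.array(cm["position"])); q=np.array(cm["mtx"])@np.array([v[0],-v[1],-v[2]]); q=q[:2]/q[2]; print("proj collar est",q)
x,y=map(int,q); x0,y0=max(x-60,0),max(min(y-60,360),0); print(x0,y0)
cv2.imwrite("pics/s4c.png",cv2.resize(im[y0:y0+120,x0:x0+120],(600,600),interpolation=cv2.INTER_CUBIC))
for t in ["lid_top"]:
  for c,z in [("side",89),("top",89)]:
    if c=="top": get_image(c)
    print(c,[(d["conf"],d["at"],onz(camera_model(c),d["at"],z)) for d in tip_of(c,t)])
E
```

```text
[ 524.83 -220.15  266.99] [0.38 0.93 0.  ] [-1.16  0.18 -2.82] 27.972264816113025 [-0.42  0.31  1.73  0.    1.1  -1.6 ]
proj collar est [379.89 351.09]
319 291
side [(0.73, [296.6, 222.5], array([579.08, 183.69,  89.  ]))]
top [(0.83, [267.7, 253.5], array([582.96, 187.78,  89.  ]))]
```

View pics/s4c.png

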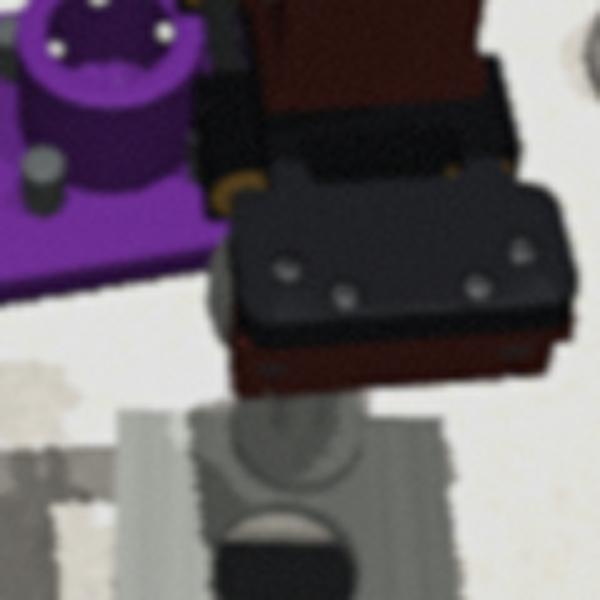

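The crop shows the foot below the fingers. Its lower rim is at about crop (298,492), which is pixel (378.6,389.4). I'll solve for the stem length from that.

```bash
python3 - <<'E'
from h import *
p,M,o=axes(); cm=camera_model("side"); print(p)
def pr(P):
    v=(np.asarray(P)-cm["position"])@rot(cm["orientation"]); return np.c_[324.7+505.9*v[:,0]/-v[:,2],239.5-505.9*v[:,1]/-v[:,2]]
a=np.linspace(0,6.283,90); 
# check with hole centre / plate
for L in range(46,76,4):
    C=pr(np.c_[p[0]+18*np.cos(a),p[1]+18*np.sin(a),0*a+p[2]-32.6-L]); print(L,C[:,1].max(),C[:,0].min(),C[:,0].max())
print(pr([[526.3,-220.6,90]]), shift([520,120,267]))
H=pr(np.c_[526.3+21.5*np.cos(a),-220.6+21.5*np.sin(a),0*a+90]); print("hole",H.min(0),H.max(0))
E
```

```text
[ 524.9  -220.19  266.52]
46 381.3397118498955 364.40069027960976 391.5975694564168
50 382.85592622314294 364.29148173307215 391.3721972664505
54 384.35908262405997 364.18319471243603 391.1487346705492
58 385.8493490165785 364.0758176026473 390.9271575009178
62 387.326890496249 363.96933898303223 390.7074419958711
66 388.7918693512104 363.86374762324834 390.4895647913389
70 390.2444451216114 363.75903247933593 390.2735029125845
74 391.68477465753034 363.65518268986756 390.0592337661277
[[375.22 403.11]] [313.47  -0.18 132.24]
hole [360.55 389.59] [389.95 417.2 ]
```

{"op": "arm_command", "data": {"targets": [[10,0,4,0],[16,0,7,0],[22,0,9,0],[22,0,9,0],[24,0,10,0],[24,0,10,0],[24,0,10,0],[24,0,10,0],[24,0,10,0],[24,0,10,0],[24,0,10,0],[24,0,10,0],[24,0,10,0],[24,0,10,0],[24,0,10,0],[22,0,9,0],[22,0,9,0],[14,0,6,0],[5.6,0,0.3,0]]}}

```text
t: 10.0
ee_pos: [522.4, 211.9, 267.2]
orientation: [-1.365, -0.922, 0.923]
ft_force: [0.6, -0.1, -2.3]
width: 27.9
```

{"op": "arm_command", "data": {"targets": [[0,0,0,0],[0,0,0,0],[0,0,0,0],[0,0,0,0],[0,0,0,0],[0,0,0,0]]}}

```text
t: 10.5
ee_pos: [523.4, 208.7, 267.7]
orientation: [-1.367, -0.92, 0.92]
ft_force: [-0.3, -0.7, -1.8]
width: 27.9
```

```bash
python3 - <<'E'
from h import *
p,M,o=axes(); print(p,o["ft_force"],o["width"])
cm=camera_model("wrist"); im=get_image("wrist"); cv2.imwrite("pics/w5.png",im)
print([(d["conf"],np.round(d["at"]),onz(cm,d["at"],89)) for d in tip_of("wrist","lid_top")])
for d in silhouettes("wrist","lid")[:2]:
    m=d["pixels"].astype(np.uint8); c=max(cv2.findContours(m,0,1)[0],key=cv2.contourArea); e=cv2.fitEllipse(c); print("sil",d["conf"],e,onz(cm,e[0],88))
E
```

```text
[523.41 208.73 267.75] [-0.26 -0.74 -1.82] 27.888870594461082
[]
```

View pics/w5.png

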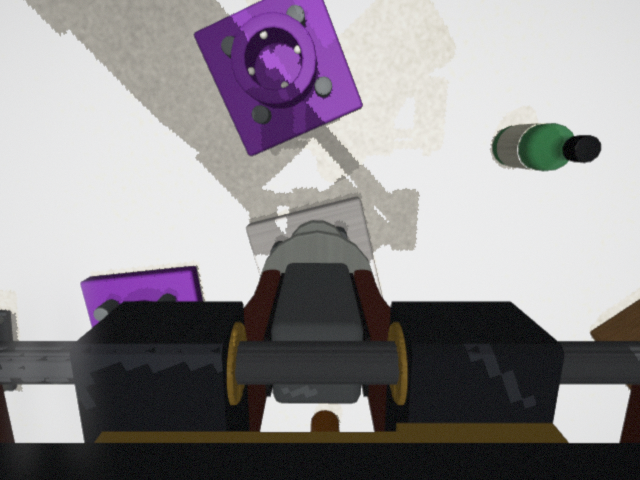

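The held tool hides the lid in this view: its collar covers the jig at (315,240). Moving about 100 mm outward will put the lid above the tool in the picture.

{"op": "arm_command", "data": {"targets": [[0,0,-15,0],[0,0,-20,0],[0,0,-25,0],[0,0,-25,0],[0,0,-15,0],[0,0,0,0],[0,0,0,0],[0,0,0,0],[0,0,0,0],[0,0,0,0],[0,0,0,0]]}}

```text
t: 11.57
ee_pos: [615.5, 172.3, 267.9]
orientation: [-1.367, -0.922, 0.922]
ft_force: [-0.4, 0.8, -1.8]
width: 27.7
```

```bash
python3 - <<'E'
from h import *
p,M,o=axes(); print(p,o["ft_force"],o["width"])
cm=camera_model("wrist"); im=get_image("wrist"); cv2.imwrite("pics/w6.png",im)
print([(d["conf"],np.round(d["at"]),onz(cm,d["at"],89)) for d in tip_of("wrist","lid_top")])
print([(d["conf"],np.round(d["at"]),onz(cm,d["at"],75)) for d in tip_of("wrist","jar_mouth")])
for d in silhouettes("wrist","lid")[:2]:
    m=d["pixels"].astype(np.uint8); c=max(cv2.findContours(m,0,1)[0],key=cv2.contourArea); e=cv2.fitEllipse(c); print("sil",d["conf"],e,onz(cm,e[0],87))
E
```

```text
[615.51 172.25 267.91] [-0.45  0.84 -1.83] 27.6894906033485
[(0.68, array([317., 178.]), array([583.28, 185.13,  89.  ]))]
[(0.58, array([106., 251.]), array([574.17, -11.39,  75.  ]))]
sil 0.61 ((314.8629150390625, 177.3939971923828), (66.74751281738281, 67.68553924560547), 133.05886840820312) [582.09 183.82  87.  ]
sil 0.23 ((316.36541748046875, 286.9565124511719), (97.5518798828125, 130.92665100097656), 179.40628051757812) [670.36 149.46  87.  ]
```

View pics/w6.png

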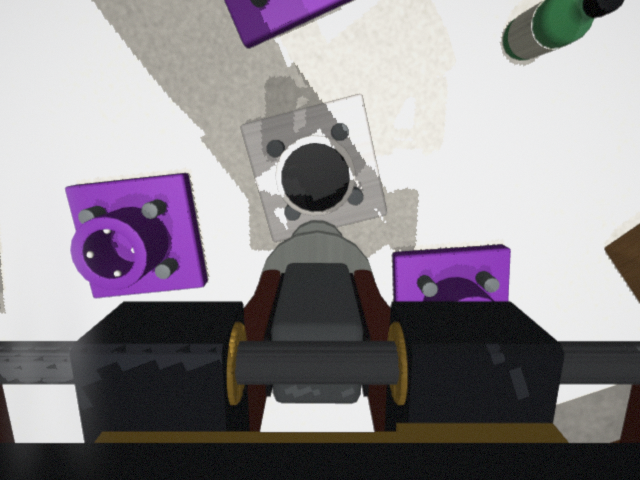

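The lid is clear at (315,177), which gives (582,184). The near edge of the foot shows at about row 222, column 317.

```bash
python3 - <<'E'
from h import *
p,M,o=axes(); cm=camera_model("wrist")
for row in (221,223):
  for z in range(162,190,4):
    v=(onz(cm,[317,row],z)-p)@M; print(row,"L",round(p[2]-32.6-z,1),v[[0,2]])
print(shift([582,184,220]))
E
```

```text
221 L 73.2 [-0.16 14.82]
221 L 69.2 [-0.17 15.66]
221 L 65.2 [-0.18 16.49]
221 L 61.2 [-0.18 17.33]
221 L 57.2 [-0.19 18.16]
221 L 53.2 [-0.2 19. ]
221 L 49.2 [-0.2  19.83]
223 L 73.2 [-0.16 13.51]
223 L 69.2 [-0.17 14.37]
223 L 65.2 [-0.17 15.22]
223 L 61.2 [-0.18 16.08]
223 L 57.2 [-0.19 16.93]
223 L 53.2 [-0.19 17.79]
223 L 49.2 [-0.2  18.64]
[-1.62 47.83 35.87]
```

{"op": "arm_command", "data": {"targets": [[-0.8,0,18,0],[-0.8,0,17.9,0],[0,10,0,0],[0,20,0,0],[0,20,0,0],[0,15,0,0],[0,7,0,0],[0,0,0,0],[0,0,0,0],[0,0,0,0],[0,0,0,0],[0,0,0,0]]}}

```text
t: 12.77
ee_pos: [582.7, 184.0, 196.7]
orientation: [-1.368, -0.923, 0.92]
ft_force: [-0.7, 0.7, -2.5]
width: 27.7
```

```bash
python3 - <<'E'
from h import *
p,M,o=axes(); print(p,o["ft_force"],shift([582,184,190]))
im=get_image("side"); x0,y0=230,140
cv2.imwrite("pics/s7.png",cv2.resize(im[y0:y0+120,x0:x0+140],(700,600),interpolation=cv2.INTER_CUBIC))
E
```

```text
[582.75 183.98 196.71] [-0.67  0.65 -2.52] [-0.27  6.71  0.71]
```

View pics/s7.png

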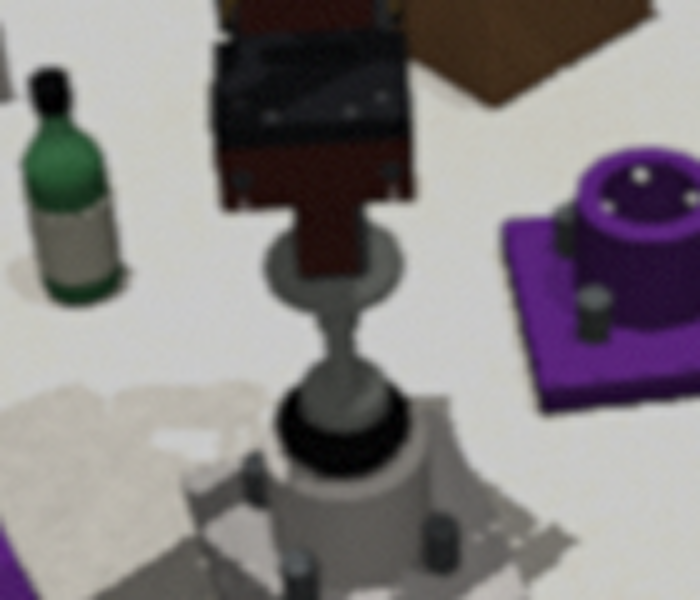

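The foot is centred over the lid, at column 344 against 343, and still hovers several mm above it. From here I'll feel my way down.

{"op": "arm_command", "data": {"targets": [[-0.3,2,0.7,0],[0,2,0,0],[0,0,0,0],[0,0,0,0],[0,0,0,0]]}}

```text
t: 13.23
ee_pos: [581.4, 183.8, 191.6]
orientation: [-1.367, -0.921, 0.921]
ft_force: [0.6, -0.5, -2.2]
width: 28.0
```

{"op": "arm_command", "data": {"targets": [[0,1,0,0],[0,1,0,0],[0,0,0,0],[0,0,0,0]]}}

```text
t: 13.57
ee_pos: [581.4, 183.8, 189.6]
orientation: [-1.367, -0.921, 0.921]
ft_force: [0.1, -0.1, -2.6]
width: 27.6
```

{"op": "arm_command", "data": {"targets": [[0,1,0,0],[0,1,0,0],[0,0,0,0],[0,0,0,0]]}}

```text
t: 13.9
ee_pos: [581.5, 183.9, 187.9]
orientation: [-1.367, -0.922, 0.921]
ft_force: [0.1, 0.2, 1.4]
width: 28.4
```

{"op": "arm_command", "data": {"targets": [[0,1,0,0],[0,1,0,0],[0,0,0,0],[0,0,0,0]]}}

```text
t: 14.23
ee_pos: [581.9, 184.0, 186.5]
orientation: [-1.367, -0.922, 0.92]
ft_force: [-1.3, 0.4, 5.4]
width: 27.8
```

{"op": "arm_command", "data": {"targets": [[0,0.8,0,0],[0,0.7,0,0],[0,0,0,0],[0,0,0,0]]}}

```text
t: 14.57
ee_pos: [581.8, 183.9, 184.5]
orientation: [-1.367, -0.922, 0.92]
ft_force: [0.7, 1.0, 1.6]
width: 28.4
```

{"op": "arm_command", "data": {"targets": [[0,0.5,0,0],[0,0.5,0,0],[0,0,0,0],[0,0,0,0]]}}

```text
t: 14.9
ee_pos: [580.9, 183.7, 182.5]
orientation: [-1.367, -0.92, 0.922]
ft_force: [0.4, 0.4, -2.3]
width: 28.2
```

The force fell back to zero, so the bead seems to have snapped past the lugs. I'll confirm the firm stop gently.

{"op": "arm_command", "data": {"targets": [[0,0.5,0,0],[0,0.5,0,0],[0,0,0,0],[0,0,0,0]]}}

```text
t: 15.23
ee_pos: [581.3, 183.8, 182.1]
orientation: [-1.367, -0.921, 0.921]
ft_force: [1.0, 0.1, -2.3]
width: 27.9
```

{"op": "arm_command", "data": {"targets": [[0,0.3,0,0],[0,0.3,0,0],[0,0,0,0],[0,0,0,0]]}}

```text
t: 15.57
ee_pos: [581.4, 183.8, 181.8]
orientation: [-1.367, -0.921, 0.921]
ft_force: [-1.5, -0.8, 0.6]
width: 28.1
```

{"op": "arm_command", "data": {"targets": [[0,0.2,0,0],[0,0.2,0,0],[0,0,0,0],[0,0,0,0]]}}

```text
t: 15.9
ee_pos: [581.5, 183.9, 181.5]
orientation: [-1.367, -0.922, 0.921]
ft_force: [-2.2, -0.6, 4.1]
width: 28.0
```

{"op": "arm_command", "data": {"targets": [[0,0.2,0,0],[0,0.2,0,0],[0,0,0,0],[0,0,0,0]]}}

```text
t: 16.23
ee_pos: [581.5, 183.9, 181.3]
orientation: [-1.367, -0.922, 0.921]
ft_force: [-2.7, -0.5, 8.2]
width: 27.7
```

The stop is firm at about 10 N/mm, which is the cushion, with a net push of 10.5 N. So the lid is home. I'll lift and check it, then return to the stand.

{"op": "arm_command", "data": {"targets": [[0,-2,0,0],[0,-6,0,0],[0,-12,0,0],[0,-20,0,0],[0,-20,0,0],[0,-18,0,0],[0,-8,0,0],[0,0,0,0]]}}

```text
t: 16.9
ee_pos: [582.6, 184.2, 269.4]
orientation: [-1.368, -0.925, 0.918]
ft_force: [1.5, 0.4, -1.7]
width: 28.0
```

{"op": "arm_command", "data": {"targets": [[-10,0,-2.5,0],[-16,0,-4,0],[-22,0,-5.5,0],[-24,0,-6,0],[-24,0,-6,0],[-24,0,-6,0],[-24,0,-6,0],[-24,0,-6,0],[-24,0,-6,0],[-24,0,-6,0],[-24,0,-6,0],[-24,0,-6,0],[-24,0,-6,0],[-24,0,-6,0],[-24,0,-6,0],[-22,0,-5.5,0],[-20,0,-5,0],[-12,0,-3,0],[-6,0,-2,0]]}}

```text
t: 18.48
ee_pos: [523.7, -222.0, 265.5]
orientation: [-1.366, -0.919, 0.921]
ft_force: [0.2, 1.0, -2.1]
width: 27.7
```

{"op": "arm_command", "data": {"targets": [[0,0,0,0],[0,0,0,0],[0,0,0,0],[0,0,0,0],[0,0,0,0],[0,0,0,0]]}}

```text
t: 18.98
ee_pos: [525.2, -219.9, 266.9]
orientation: [-1.367, -0.922, 0.922]
ft_force: [0.0, 0.5, -2.4]
width: 27.9
```

```bash
python3 - <<'E'
from h import *
p,M,o=axes(); print(p,M[:,1],o["ft_force"],o["width"],np.degrees(np.arctan2(M[1,0],M[0,0])))
print(shift([525.7,-220.5,124]))
im=get_image("side")
a=cv2.resize(im[180:270,250:350],(400,360),interpolation=cv2.INTER_CUBIC); b=cv2.resize(im[330:430,330:430],(360,360),interpolation=cv2.INTER_CUBIC)
cv2.imwrite("pics/s8.png",np.hstack([a,b]))
for c in("side","top"):
    if c=="top": get_image(c)
    print(c,[(d["conf"],d["at"],onz(camera_model(c),d["at"],81)) for d in tip_of(c,"lid_top")])
E
```

```text
[ 525.16 -219.9   266.85] [ 0.  0. -1.] [ 0.05  0.51 -2.44] 27.926883442996132 68.01025819893277
[ -0.36 142.85  -0.71]
side [(0.74, [297.0, 225.5], array([579.21, 183.17,  81.  ])), (0.39, [453.3, 295.8], array([ 751.71, -105.06,   81.  ]))]
top [(0.83, [268.8, 254.1], array([583.22, 186.7 ,  81.  ]))]
```

View pics/s8.png

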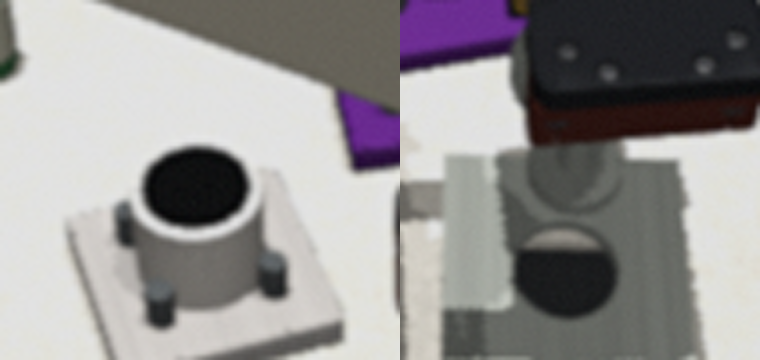

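The left crop shows the lid seated flat and centred in the rim. The right crop shows the foot over the hole. I'll insert it now.

{"op": "arm_command", "data": {"targets": [[-0.3,10,-0.3,0],[0,20,0,0],[0,20,0,0],[0,15,0,0],[0,7,0,0],[0,0,0,0],[0,0,0,0],[0,0,0,0]]}}

```text
t: 19.85
ee_pos: [525.7, -221.2, 195.6]
orientation: [-1.368, -0.922, 0.921]
ft_force: [-0.2, -0.6, -2.4]
width: 27.8
```

{"op": "arm_command", "data": {"targets": [[0,3,0,0],[0,3,0,0],[0,3,0,0],[0,3,0,0],[0,0,0,0]]}}

```text
t: 20.27
ee_pos: [524.7, -220.8, 182.1]
orientation: [-1.366, -0.921, 0.922]
ft_force: [0.4, 0.1, -2.5]
width: 28.0
```

{"op": "arm_command", "data": {"targets": [[0,5,0,0],[0,10,0,0],[0,15,0,0],[0,13,0,0],[0,8,0,0],[0,4,0,0],[0,0,0,0],[0,0,0,0],[0,0,0,0]]}}

```text
t: 21.02
ee_pos: [525.6, -221.1, 128.3]
orientation: [-1.368, -0.922, 0.921]
ft_force: [0.0, -0.5, -2.6]
width: 27.8
```

{"op": "arm_command", "data": {"targets": [[0,1,0,0],[0,1,0,0],[0,0,0,0],[0,0,0,0]]}}

```text
t: 21.35
ee_pos: [525.2, -221.0, 126.0]
orientation: [-1.367, -0.921, 0.921]
ft_force: [0.3, -0.8, -2.1]
width: 27.6
```

{"op": "arm_command", "data": {"targets": [[0,1,0,0],[0,1,0,0],[0,0.5,0,0],[0,0,0,0],[0,0,0,0]]}}

```text
t: 21.77
ee_pos: [525.1, -220.9, 123.2]
orientation: [-1.367, -0.921, 0.921]
ft_force: [-1.0, 0.0, -1.6]
width: 27.8
```

{"op": "arm_command", "data": {"targets": [[0,0.5,0,0],[0,0.3,0,0],[0,0,0,0],[0,0,0,0]]}}

```text
t: 22.1
ee_pos: [525.2, -221.0, 122.7]
orientation: [-1.367, -0.921, 0.921]
ft_force: [-0.4, -0.8, -0.0]
width: 27.9
```

Force is picking up at the same height as the grasp, so the collar is landing. One small step, then release and retreat upward.

{"op": "arm_command", "data": {"targets": [[0,0.3,0,0],[0,0,0,0],[0,0,0,0]]}}

```text
t: 22.35
ee_pos: [525.2, -221.0, 122.6]
orientation: [-1.367, -0.921, 0.921]
ft_force: [-2.1, 0.7, 5.0]
width: 27.6
```

{"op": "arm_command", "data": {"targets": [[0,0,0,0],[0,0,0,0],[0,0,0,0],[0,0,0,0],[0,0,0,0],[0,0,0,0],[0,0,0,0],[0,0,0,0],[0,0,0,0],[0,0,0,0]], "gripper": 100}}

```text
t: 23.18
ee_pos: [525.1, -221.0, 122.2]
orientation: [-1.367, -0.921, 0.921]
ft_force: [-0.0, -0.5, -0.3]
width: 87.0
```

{"op": "arm_command", "data": {"targets": [[0,-5,0,0],[0,-15,0,0],[0,-20,0,0],[0,-20,0,0],[0,-20,0,0],[0,-20,0,0],[0,-20,0,0],[0,-15,0,0],[0,0,20,0],[0,0,20,0],[0,0,20,0],[0,0,0,0],[0,0,0,0],[0,0,0,0],[0,0,0,0],[0,0,0,0]]}}

```text
t: 24.52
ee_pos: [470.3, -198.8, 257.2]
orientation: [-1.367, -0.921, 0.921]
ft_force: [0.2, 0.1, -0.2]
width: 88.2
```

```bash
python3 - <<'E'
from h import *
p,M,o=axes(); print(p,o["ft_force"],o["width"])
cm=camera_model("wrist"); im=get_image("wrist")
for t,z in dict(seater_grip=128,seater_collar=90,stand_hole=90).items():
    print(t,[(round(d["conf"],2),np.round(d["at"]),onz(cm,d["at"],z)) for d in tip_of("wrist",t)[:1]])
s=get_image("side"); 
a=cv2.resize(im[180:320,230:400],(425,350),interpolation=cv2.INTER_CUBIC); b=cv2.resize(s[350:450,325:425],(350,350),interpolation=cv2.INTER_CUBIC)
cv2.imwrite("pics/f9.png",np.hstack([a,b]))
for t,z in dict(dropper_mid=30,creamjar_mid=22,lotion_mid=60,lid_top=81).items(): print(t,[onz(camera_model("side"),d["at"],z) for d in tip_of("side",t)[:1]])
E
```

```text
[ 470.35 -198.8   257.2 ] [ 0.22  0.12 -0.23] 88.15859840283251
seater_grip [(0.78, array([317., 313.]), array([ 526.15, -221.82,  128.  ]))]
seater_collar [(0.94, array([316., 293.]), array([ 524.98, -222.05,   90.  ]))]
stand_hole []
dropper_mid [array([776.45, 120.87,  30.  ])]
creamjar_mid [array([785.11, -72.74,  22.  ])]
lotion_mid []
lid_top [array([ 532.31, -216.  ,   81.  ])]
```

View pics/f9.png

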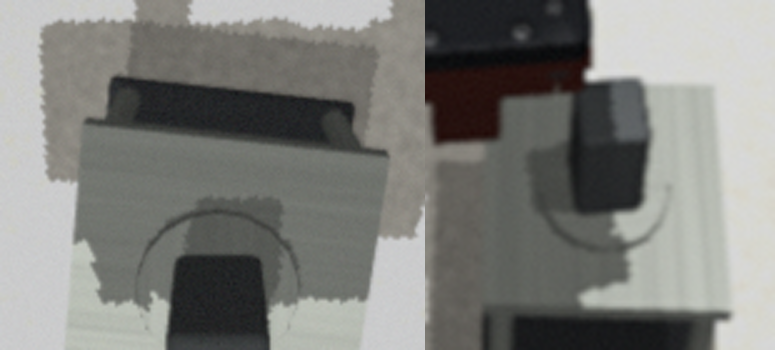

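The tool hangs upright in the stand, collar flat on the plate and centred, and the gripper is clear. Handing in.

```bash
python3 -c "
from workcell import *
print(close_job())"
```

```text
the job is handed in; nothing more can be done
None
```

The lid is pressed home in the white jar and the tool hangs back in its stand. I handed the job in at about 25 s of the 59 s allowed.

**Pressing:** I set the foot centred over the lid at about (582, 184) and lowered it in small steps. Contact came at about 2 mm steps, with a net push of up to about 8 N. The force then dropped to zero as the lid snapped in. I pressed once more to confirm, and it stopped firmly about 7.5 mm below first contact, at about 10.5 N net.

**Last checks that passed:**
- After pressing, the side view showed the lid flat and centred in the rim.
- The collar landed on the stand at the same height as when I gripped it (TCP z about 122.6 mm).
- The networks put the collar within about 2 mm of where I measured the hole.
- The tool looked upright, and the gripper was open and clear with no force on it.
- The dropper bottle and cream jar measured within about 6 mm of where they started, close to measurement scatter.

**Checks that failed or disagreed:**
- In the last side picture, the network missed the lotion bottle. It stood upright where expected in earlier pictures, and the arm never went near it.
- That picture's "lid" report fell on the stand, so it was a false detection. The earlier reports before the return were right.
- An early wrist measurement of the handle, taken while the arm was still settling, was about 4 mm off. I corrected it before gripping.
- The pictures did not fix the foot's length well: estimates ran from 50 to 66 mm. I found the lid by touch instead, which implies about 67 mm.

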